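Gather the thumb nuts at the tote's shut spout over the tin

TASK

The five brass thumb nuts in the grey tote are to be counted out into the round open tin that stands next to the tote, on the bare desk beside the blue mat. With the tote still standing on the desk, shut its spout by turning the black lever fully across it; then pick the tote up by its carrying handle and tip it towards the spout until all five nuts have slid down against the shutter, and finish while holding it there, tipped and still, with the lip of the spout over the middle of the tin and a few centimetres above it, so that I can open the shutter myself. Do not lose a nut, and leave the tin and the other things on the desk where they are.

Things in the scene. Friction and masses are not known exactly. Their poses are not given: they have to be found in the camera images.
- tote: Grey plastic tote, an open tray 156 (x) x 116 (y) mm, rim 40 mm above the desk, walls and floor 3 mm, on four 8 mm rubber feet, about 0.35 kg. Origin: under the rectangle's centre, at the feet's underside; z up. Its +x +y corner is cut off and runs out as an open-topped spout pointing along the tote's (1, 1, 0): 34 mm long, 36 mm wide inside, floor level with the tray's. A handle arches over the middle along y.
- tote_handle (a point): Centre of the black grip of the tote's carrying handle, 85 mm above the tote's origin (axes as the tote's). The grip is 12 mm thick along x, 16 mm tall, 74 mm long along y; the bar goes on to uprights at y = +-60 mm.
- tote_pocket (a point): Point where the tray runs into the spout, 13 mm inside the shut shutter and 3.5 mm above the tray floor, at (66, 46, 14.5) mm in the tote's frame: here the nuts gather.
- tote_lip (a point): Middle of the outer lip of the spout, on its floor, at (87, 67, 11) mm in the tote's frame.
- shutter (a joint): Angle of the steel shutter plate on its upright pin in the middle of the spout, between stops: 0 = square across the spout (shut), 1.57 = along it (open). Grows counter-clockwise seen from above, so it shuts clockwise. Stiff (0.02 N m), stays where left; shut, it lets no nut by.
- shutter_grip (a point): Middle of the shutter's black lever, on the pin, at (75, 55, 56) mm in the tote's frame. The lever is a bar 40 mm long, 9 mm thick, its top 64 and underside 47 mm above the desk, parallel to the plate: this point's y axis lies along it, x across it (x points out of the spout when shut). Clear above the tote's rim.
- tin: Round open tin, 62 mm across and 16 mm high, with a few tiny screws on its bottom, on the bare desk between the tote and the blue mat. Origin: centre of its underside.
- nut0: One of five knurled brass thumb nuts lying loose in the tote: a disc 13 mm across, 7 mm thick, 10 g. Origin: centre of one flat face (underside at the start). On the tote's plastic they begin to slide at a slope of 8 to 13 degrees; tipping it about 35 degrees straight towards the spout brings all of them down.
- nut1: One of five knurled brass thumb nuts lying loose in the tote: a disc 13 mm across, 7 mm thick, 10 g. Origin: centre of one flat face (underside at the start). On the tote's plastic they begin to slide at a slope of 8 to 13 degrees; tipping it about 35 degrees straight towards the spout brings all of them down.
- nut2: One of five knurled brass thumb nuts lying loose in the tote: a disc 13 mm across, 7 mm thick, 10 g. Origin: centre of one flat face (underside at the start). On the tote's plastic they begin to slide at a slope of 8 to 13 degrees; tipping it about 35 degrees straight towards the spout brings all of them down.
- nut3: One of five knurled brass thumb nuts lying loose in the tote: a disc 13 mm across, 7 mm thick, 10 g. Origin: centre of one flat face (underside at the start). On the tote's plastic they begin to slide at a slope of 8 to 13 degrees; tipping it about 35 degrees straight towards the spout brings all of them down.
- nut4: One of five knurled brass thumb nuts lying loose in the tote: a disc 13 mm across, 7 mm thick, 10 g. Origin: centre of one flat face (underside at the start). On the tote's plastic they begin to slide at a slope of 8 to 13 degrees; tipping it about 35 degrees straight towards the spout brings all of them down.
- phone: Bystander, to be left alone: phone lying flat, 72 x 148 x 8 mm. Origin: centre of its underside.
- charger: Bystander, to be left alone: white plug charger, 29 x 41 x 26 mm. Origin: centre of its underside.
- kapton_roll: Bystander, to be left alone: roll of amber tape lying flat, 50 mm across, 12 mm high. Origin: centre of its underside.
- pliers: Bystander, to be left alone: side cutters lying flat, 53 x 109 x 14 mm. Origin: centre of its underside.
- screwdriver: Bystander, to be left alone: precision screwdriver lying flat, 12 x 141 x 11 mm. Origin: centre of its underside.
- board_2: Bystander, to be left alone: bare circuit board lying flat, 40 x 56 x 4 mm. Origin: centre of its underside.
Mind the look-alikes: they are no part of the job. Of the things that look like the tin, the larger one is meant.

How it is judged:
On the way, in this order (a step that is already met when the one before it is completed fails the run):
1. the spout is shut while the tote stands on the desk (value of joint shutter below 0.15 rad and height (world z) of tote below 0.006 m and angle between tote's own z axis and vertical below 0.06 rad), for 0.2 s.
2. the tote is lifted off the desk in the fingers, its shutter still shut (value of joint shutter below 0.15 rad and height (world z) of tote above 0.03 m and contact force between the fingers and tote above 1 N), for 0.2 s.
At the end, for the whole second after the job is handed in: The gripper holds the tote still, tipped 17 to 54 degrees, shutter within 0.15 rad of shut, all nuts within 40 mm of the gathering point, the lip's middle within 25 mm (level) of the tin's centre and 26 to 120 mm above the desk, the tote not resting on the tin (value of joint shutter below 0.15 rad and angle between tote's own z axis and vertical between 0.3 and 0.95 rad and distance between each of nut0, nut1, nut2, nut3, nut4 and tote_pocket below 0.04 m and horizontal distance between tote_lip and tin below 0.025 m and height (world z) of tote_lip between 0.026 and 0.12 m and contact force between the fingers and tote above 2 N and contact force between tote and tin below 0.5 N and linear speed of tote below 0.02 m/s and angular speed of tote below 0.15 rad/s); the arm keeps its last pose, push and grip.
It fails at once if a nut leaves the tote (distance between any of nut0, nut1, nut2, nut3, nut4 and tote above 0.125 m).
It fails at once if the tin is pushed or lifted (more than 20 mm) (distance of tin from where it was at the start of the episode above 0.02 m).
It fails at once if a bystander is moved (more than 25 mm) (distance of any of phone, charger, kapton_roll, pliers, screwdriver, board_2 from where it was at the start of the episode above 0.025 m).
It also fails if it takes over 64 s, if anything falls off the work surface, if the arm or the gripper's body presses on something with over 40 N, if the wrist force passes 120 N, or if a joint passes its speed limit or range.

ROBOT

A 6-joint arm with a two-finger parallel gripper is mounted at the origin on a cart in front of the work surface, level with it; the furniture and walls round the work are solid. World frame = base frame: x ahead of the robot, y to its left, z up, the work surface at z = 0. Lengths are in m, angles in rad, forces in N, time in s.
With the tool pointing down it reaches from about 0.2 to 0.875 m from the base axis. Payload 3.4 kg.
Tool frame: the origin (TCP) lies on the centre line of the jaws, within the pads' length; the fingertips stand arm.tip_extent ahead of it and the grasp point (between the pads) lies 2 mm behind it (arm.tip_extent is the distance from the TCP to the fingertips, in m); z points along the fingers, y is the line along which they close (so a half turn about z gives the same grasp; the last joint's range is limited). The gripper opens to 94 mm and grips with 3 to 60 N. Pads are 16 mm wide; open, the fingers measure 119 mm over their backs; the gripper's body (75 mm by 177 mm) begins 78 mm behind the grasp point.
Start: joints at [-1.429, 0.276, 1.505, -0, 1.361, -0.121], TCP at [0.149, -0.555, 0.222] pointing down, gripper open.
Joint ranges: [-2.89, 2.89], [-0.75, 2.08], [0.22, 2.7], [-1.18, 4.32], [0.11, 2.71], [-2.7, 2.7]. Speed limits (rad/s): [2.57, 2.57, 3.14, 3.14, 3.14, 3.14].

INTERFACE

Orientations are given as a unit quaternion [x, y, z, w].
In Python, from workcell import arm, camera gives the robot as it stands.
- The arm moves only by the shell command python3 -m crank 'ROWS' [OPENING] [FORCE]. ROWS is JSON, a list that holds one entry, the list of rows, each a list of 4 numbers: the shift along the tool's x, y, z in mm, then the turn about the tool's z in degrees. A call has exactly 10 rows; each row is the pose to reach, as a shift and turn from the pose commanded when the call began, along the tool's axes at that moment; what a row does not reach only later rows make up. A row lasts 1/12 s, in which the tool goes at most 41.7 mm and 7.16 degrees, less where a joint would pass 70% of its speed; a pose out of reach is approached as far as the arm can. A call with a gripper value outside its range is refused whole. OPENING is the opening, from -1 (shut) to 1 (fully open), set as the call begins (- or left out, the last holds). The fingers move at their own pace and stop on an object; FORCE is the grip in N (left out, the last holds). Time passes only in rows, so rows that repeat a pose let the fingers close, or fill a call up. It gives the time, the measured TCP pose, the force, the opening and the grip force at its end, in the units of the state.
- arm.get_obs(): the state, without advancing time (a new reading comes with each control period).
- camera(name): name is "scene" or "top" or "wrist"; returns a dict with "pixels" (384x512x3 uint8, blue, green, red), "depth" (384x512 float32, m along the optical axis (not along the pixel's ray), 0 where there is no reading), "fx", "fy", "cx", "cy" (pixels), "world_from_camera" (4x4, takes a point from camera to world coordinates); the wrist camera has in their place "mount" (4x4, takes a point from camera to tool coordinates, whose origin is the TCP and whose axes are the flange's). Camera axes: x right, y down, z forward; pixel columns grow to the right and rows downward; lengths in m; the calibration is good to about 2 mm. A picture is of the moment at which its call begins: read the wrist's pose just before it.
- arm.finish_job(): hands the job in; it is judged then, once.
The state is a dict: "time_s": time; "joints": joint angles; "qd": joint speeds; "effort": joint torques, N m; "tool_pos": TCP position; "ee_rot": TCP orientation; "ft_force": force on the tool from outside, world axes, zero at the start; "moment": the same for the moment, N m; "gripper_width": finger opening in m; "grip_force": force on a finger pad.
Only numpy, scipy, OpenCV 4.12 (cv2) and the standard library are available. Lean on these libraries where they do the work, as an engineer would, in place of code of your own. Each camera call takes 0.05 s, during which the arm holds its last target. There are 200 camera calls.

## Working session

There is one attempt and no reset: what is moved stays moved. The work goes in short steps, Python scripts to look and compute and a shell command to move; the robot and the scene stay as the last step left them, time stands still between calls to the robot, and variables do not carry over. Pictures are saved under pics/ and viewed, at most 14 in all, crops included, and the job is handed in when it is done.

```bash
ls; mkdir -p pics; python3 - <<'E'
from workcell import arm,camera
import cv2,numpy as np
print(arm.get_obs(), arm.tip_extent)
ims=[]
for n in("scene","top"):
    c=camera(n);np.save(f"{n}.npy",c,allow_pickle=True);ims.append(c["pixels"]);print(n,c["fx"],c["cx"],c["cy"],np.round(c["world_from_camera"],3).tolist())
for n,i in zip(("scene","top"),ims): cv2.imwrite(f"pics/{n}0.png",cv2.resize(i,(768,576)))
E
python3 -m crank --help | head -30
```

```text
pics
{'time_s': 0.0, 'joints': array([-1.42899770e+00,  2.76571953e-01,  1.50611468e+00,  4.60010589e-06,
        1.36067844e+00, -1.20989133e-01]), 'qd': array([ 7.66466683e-04, -1.86538448e-05, -6.32006920e-05,  2.33692618e-04,
       -1.75698699e-03,  2.17312867e-04]), 'effort': array([ 1.31055105e-03, -4.04576111e+01, -2.37228137e+01,  7.01076910e-02,
        3.43458890e-02, -1.40027209e-04]), 'tool_pos': array([ 0.14929698, -0.55473176,  0.2216252 ]), 'ee_rot': array([ 9.91379910e-01,  1.31015606e-01, -6.97172360e-06, -8.86187133e-04]), 'ft_force': array([ 0.17248674, -0.00666553,  1.24121628]), 'moment': array([-0.00010322,  0.01581518,  0.0229837 ]), 'grip_force': 0.0, 'gripper_width': 0.09390856357718624} 0.017
scene 440.6298879832755 255.6288706454303 195.65721861591805 [[0.637, -0.509, 0.579, -0.278], [-0.771, -0.432, 0.469, -0.964], [0.011, -0.745, -0.667, 0.979], [0.0, 0.0, 0.0, 1.0]]
top 440.467710293749 254.19873160818247 184.51623501254005 [[0.013, -0.978, 0.21, 0.281], [-1.0, -0.013, 0.005, -0.356], [-0.002, -0.21, -0.978, 1.153], [0.0, 0.0, 0.0, 1.0]]invalid input: not JSON, or not a number
```

View pics/top0.png

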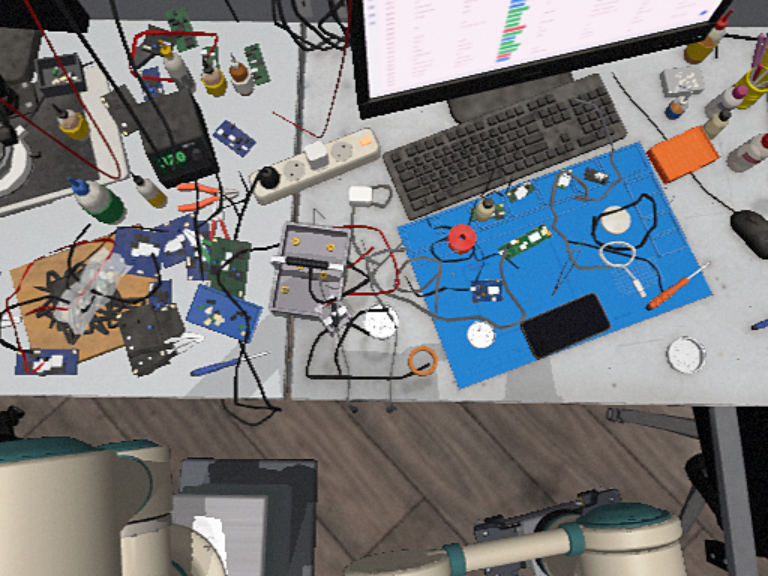

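View pics/scene0.png

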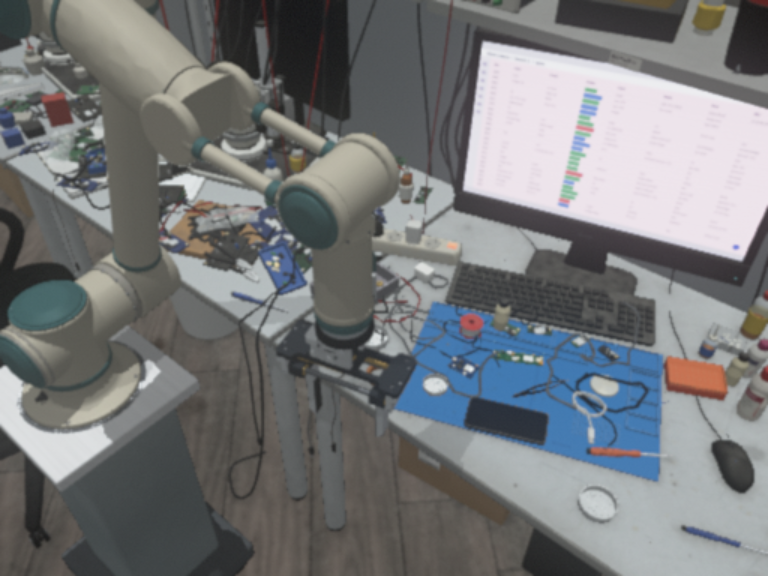

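```bash
cat > h.py <<'E'
import numpy as np,cv2
def cloud(c,T=None):
    T=c["world_from_camera"] if T is None else T
    d=c["depth"];v,u=np.indices(d.shape)
    P=np.stack([(u-c["cx"])/c["fx"]*d,(v-c["cy"])/c["fy"]*d,d],-1)
    return P@T[:3,:3].T+T[:3,3]
def ray(c,u,v,z,T=None):
    T=c["world_from_camera"] if T is None else T
    r=T[:3,:3]@np.array([(u-c["cx"])/c["fx"],(v-c["cy"])/c["fy"],1]);o=T[:3,3]
    return o+r*(z-o[2])/r[2]
E
python3 - <<'E'
import numpy as np,cv2
from h import *
c=np.load("top.npy",allow_pickle=True).item();P=cloud(c)
for uv in[(380,322),(310,270),(480,333),(424,361),(686,355),(362,195)]:
    u,v=[x/1.5 for x in uv];print(uv,ray(c,u,v,0.0).round(3),P[int(v),int(u)].round(3))
sub=(slice(140,225),slice(175,240))
Q=P[sub].reshape(-1,3)
for lo,hi in((.034,.046),(.05,.07),(.075,.11)):
    m=(Q[:,2]>lo)&(Q[:,2]<hi);q=Q[m];print(lo,m.sum(),q.mean(0).round(3),cv2.minAreaRect((q[:,:2]*1000).astype(np.float32)))
g=cv2.cvtColor(c["pixels"],cv2.COLOR_BGR2GRAY)
print(cv2.HoughCircles(cv2.resize(g,None,fx=3,fy=3),cv2.HOUGH_GRADIENT,1,40,param1=120,param2=30,minRadius=20,maxRadius=50)[0][:12]/3)
cv2.imwrite("pics/crop.png",cv2.resize(c["pixels"][130:260,170:300],(780,780)[:2],interpolation=cv2.INTER_CUBIC)[:600])
E
```

```text
(380, 322) [ 0.448 -0.348  0.   ] [ 0.45  -0.348  0.   ]
(310, 270) [ 0.54  -0.222  0.   ] [ 0.537 -0.222  0.013]
(480, 333) [ 0.431 -0.524  0.   ] [ 0.43  -0.523  0.008]
(424, 361) [ 0.381 -0.426  0.   ] [ 0.383 -0.424 -0.003]
(686, 355) [ 0.397 -0.882  0.   ] [ 0.398 -0.879  0.004]
(362, 195) [ 0.682 -0.312  0.   ] [ 0.673 -0.312  0.025]
0.034 496 [ 0.524 -0.231  0.04 ] ((521.8444213867188, -231.861572265625), (141.69813537597656, 190.872802734375), 87.11396026611328)
0.05 70 [ 0.463 -0.264  0.062] ((485.2308654785156, -224.57940673828125), (120.95531463623047, 99.7774658203125), 86.9100112915039)
0.075 260 [ 0.532 -0.228  0.09 ] ((533.3480224609375, -226.29763793945312), (121.79429626464844, 15.54117202758789), 83.1537094116211)
[[457.16666  237.5       11.733334]
 [328.16666  136.5       11.633334]
 [313.83334  115.166664  10.533334]
 [220.16667  188.16667    8.7     ]]
```

View pics/crop.png

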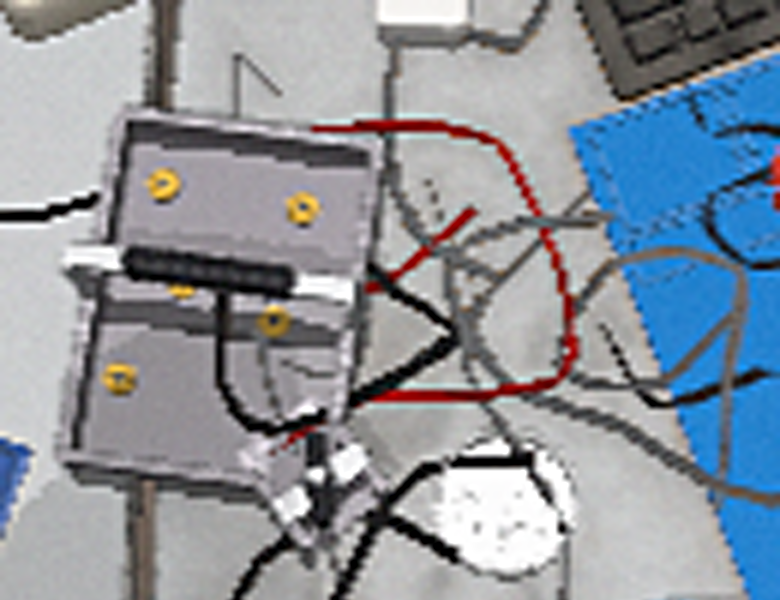

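The tote (handle at about (0.533, −0.226), yaw ≈ 173°) has its spout pointing at the larger tin at (0.45, −0.35). The lever looks about half open. First a free-air check of how the arm behaves near its reach limit, because the rows give no direct tilt.

```bash
python3 -m crank '[[[0,35,-35,0],[0,70,-70,0],[0,105,-105,0],[0,140,-140,0],[0,175,-175,0],[0,210,-210,0],[0,245,-245,0],[0,280,-280,0],[0,315,-315,0],[0,350,-350,0]]]' - -; python3 -c "
from workcell import arm
o=arm.get_obs();print(o['joints'],o['tool_pos'],o['ee_rot'])"
```

```text
time_s: 0.93
tool_pos: [0.2067, -0.7693, 0.4428]
ee_rot: [0.991, 0.131, 0.002, 0.011]
ft_force: [0.4, -0.3, -1.1]
gripper_width: 0.0938
grip_force: 0.0
[-1.39694255  0.71009352  0.22407155  0.00351557  2.18476757 -0.08680131] [ 0.20666558 -0.76932565  0.44283636] [0.99132049 0.13097055 0.00191682 0.011257  ]
```

```bash
python3 -m crank '[[[0,40,0,0],[0,80,0,0],[0,120,0,0],[0,160,0,0],[0,200,0,0],[0,200,0,0],[0,200,0,0],[0,200,0,0],[0,200,0,0],[0,200,0,0]]]' - -; python3 -c "
from workcell import arm
o=arm.get_obs();print(o['joints'],o['tool_pos'],o['ee_rot'])"
```

```text
time_s: 1.77
tool_pos: [0.226, -0.8404, 0.3724]
ee_rot: [0.991, 0.131, 0.004, 0.034]
ft_force: [0.5, -0.3, -0.0]
gripper_width: 0.0939
grip_force: 0.0
[-1.39033398  0.79900696  0.22097249  0.00630144  2.05303774 -0.07923928] [ 0.22598879 -0.84037747  0.37244275] [0.990792   0.13095239 0.00447043 0.03409835]
```

```bash
python3 -m crank '[[[24,-33,0,0],[48,-66,0,0],[72,-99,0,0],[96,-132,0,0],[120,-165,0,0],[144,-198,0,0],[168,-231,0,0],[192,-264,0,0],[216,-297,0,0],[240,-330,0,0]]]' - -; python3 -c "
from workcell import arm
o=arm.get_obs();print(o['joints'],o['tool_pos'],o['ee_rot'])"
```

```text
time_s: 2.6
tool_pos: [0.372, -0.459, 0.351]
ee_rot: [0.991, 0.131, 0.005, 0.035]
ft_force: [0.8, 0.2, 0.1]
gripper_width: 0.0941
grip_force: 0.0
[-0.99421822  0.22088     1.27292735 -0.02088229  1.58052319  0.31321415] [ 0.37195006 -0.4589733   0.35095877] [0.99078729 0.1307717  0.00505436 0.03483907]
```

Overreach tilts the tool outward, and the tilt persists in later moves, so this is a way to tip the tote later. Now to look at the lever from above.

```bash
python3 -m crank '[[[20,-25,15,2],[40,-50,30,4],[60,-75,45,6],[80,-100,60,8],[100,-125,75,10],[120,-150,90,12],[126,-165,100,12],[126,-165,100,12],[126,-165,100,12],[126,-165,100,12]]]' -0.1 -; cat >> h.py <<'E'
from scipy.spatial.transform import Rotation as R
def pose(o):
    T=np.eye(4);T[:3,:3]=R.from_quat(o["ee_rot"]).as_matrix();T[:3,3]=o["tool_pos"];return T
E
python3 - <<'E'
from workcell import arm,camera
from h import *
o=arm.get_obs();c=camera("wrist");T=pose(o)@c["mount"];c["world_from_camera"]=T
np.save("w1.npy",c,allow_pickle=True);cv2.imwrite("pics/w1.png",c["pixels"]);print(T.round(3).tolist(),o["joints"].round(3),o["tool_pos"],o["ee_rot"])
P=cloud(c);m=(P[...,2]>.05)&(P[...,2]<.072)&(c["depth"]>.05)&(np.hypot(P[...,0]-.452,P[...,1]+.272)<.05)
q=P[m];print(m.sum(),q.mean(0) if m.any() else 0)
print(cv2.minAreaRect((q[:,:2]*1000).astype(np.float32)), np.percentile(q[:,2],[5,50,95]))
E
```

```text
time_s: 3.43
tool_pos: [0.4528, -0.2773, 0.2403]
ee_rot: [0.999, 0.027, 0.009, 0.035]
ft_force: [-0.8, 0.2, -1.3]
gripper_width: 0.0422
grip_force: 0.0
[[0.054, -0.968, -0.247, 0.527], [-0.996, -0.035, -0.08, -0.262], [0.069, 0.25, -0.966, 0.404], [0.0, 0.0, 0.0, 1.0]] [-0.65   0.171  1.605 -0.044  1.309  0.877] [ 0.45283911 -0.27732729  0.24025046] [0.99900968 0.02662624 0.00892031 0.03451265]
341 [ 0.45209869 -0.26964075  0.06343534]
((450.7143249511719, -269.4906311035156), (39.81025695800781, 9.552017211914062), 6.430214881896973) [0.06064754 0.06384002 0.06577636]
```

View pics/w1.png

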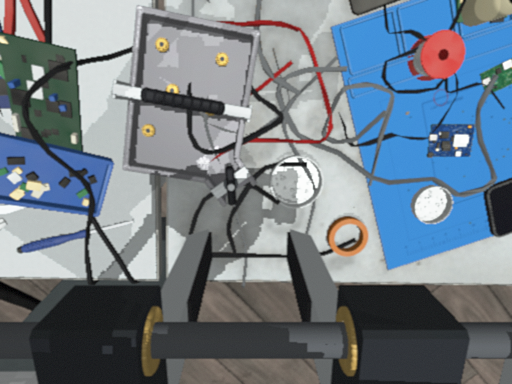

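The picture shows the tote, with the handle bar at (183,100) and all five nuts inside: four between (148,130) and (222,60), the fifth behind the bar. The lever is at (231,185), partly turned, and the tin at (296,181). Refining the positions.

```bash
python3 - <<'E'
from h import *
c=np.load("w1.npy",allow_pickle=True).item();P=cloud(c)
z=P[...,2];ok=c["depth"]>.05
m=ok&(z>.080)&(z<.105)&(P[...,0]>.45)&(P[...,0]<.62)&(P[...,1]>-.33)&(P[...,1]<-.13);m[230:]=0
q=P[m];print("bar",m.sum(),cv2.minAreaRect((q[:,:2]*1000).astype(np.float32)),np.percentile(q[:,2],[5,50,95]).round(4))
hsv=c["pixels"].max(-1)<75
q=P[m&hsv];print("grip",len(q),cv2.minAreaRect((q[:,:2]*1000).astype(np.float32)),np.median(q[:,2]))
print("tin rays",[ray(c,*p,.016).round(4) for p in((296,181),(270,181),(322,181),(296,155),(296,207))])
n=np.hypot(P[...,0]-.448,P[...,1]+.35)<.05
t=P[n&ok&(z>.010)&(z<.022)];print("tinrim",len(t),cv2.minEnclosingCircle((t[:,:2]*1000).astype(np.float32)))
r=P[ok&(z>.035)&(z<.044)&(np.hypot(P[...,0]-.533,P[...,1]+.226)<.105)]
print("rim",len(r),cv2.minAreaRect((r[:,:2]*1000).astype(np.float32)))
t=np.load("top.npy",allow_pickle=True).item();print("tin top",ray(t,255.3,214.7,.016))
E
```

```text
bar 1920 ((531.6891479492188, -224.4186248779297), (121.74352264404297, 15.75395393371582), 83.11563110351562) [0.0882 0.092  0.0942]
grip 1132 ((531.379638671875, -225.05064392089844), (70.76811218261719, 12.26375961303711), 83.11505889892578) 0.0930353431654119
tin rays [array([ 0.4499, -0.3478,  0.016 ]), array([ 0.4487, -0.3171,  0.016 ]), array([ 0.4511, -0.3789,  0.016 ]), array([ 0.4803, -0.3451,  0.016 ]), array([ 0.4182, -0.3507,  0.016 ])]
tinrim 505 ((455.8738098144531, -339.5055847167969), 42.47905731201172)
rim 3379 ((525.1998291015625, -210.08706665039062), (186.40281677246094, 167.4451904296875), 0.918394148349762)
tin top [ 0.44551854 -0.35367765  0.016     ]
```

```bash
python3 -m crank '[[[-4,-20,25,-3.5],[-4,-20,50,-3.5],[-4,-20,75,-3.5],[-4,-20,100,-3.5],[-4,-20,120,-3.5],[-4,-20,140,-3.5],[-4,-20,155,-3.5],[-4,-20,165,-3.5],[-4,-20,173,-3.5],[-4,-20,173,-3.5]]]' - -; python3 -c "
from workcell import arm
print(arm.get_obs())"
```

```text
time_s: 4.32
tool_pos: [0.45, -0.2685, 0.064]
ee_rot: [0.998, 0.057, 0.006, 0.033]
ft_force: [0.1, 0.4, -0.5]
gripper_width: 0.0422
grip_force: 0.0
{'time_s': 4.3167, 'joints': array([-0.64026546,  0.32012179,  1.88438367, -0.05488998,  0.88547455,
        0.85091703]), 'qd': array([ 0.00868546, -0.02277094, -0.0181842 ,  0.00380438,  0.02583304,
       -0.00230733]), 'effort': array([-1.49740772e-01, -3.73097992e+01, -1.86160165e+01, -1.37315998e-01,
       -5.27588893e-01,  1.08706299e-02]), 'tool_pos': array([ 0.44999336, -0.26845908,  0.06400059]), 'ee_rot': array([0.99782979, 0.05656922, 0.00641763, 0.03308242]), 'ft_force': array([ 0.09508315,  0.43595558, -0.52809037]), 'moment': array([0.05543773, 0.03730008, 0.017769  ]), 'grip_force': 0.0, 'gripper_width': 0.04215847723571023}
```

```bash
python3 -m crank '[[[0,0,0,0],[0,0,0,0],[0,0,0,0],[0,0,0,0],[0,0,0,0],[0,0,0,3],[0,0,0,7],[0,0,0,11],[0,0,0,15],[0,0,0,19]]]' -1 12; python3 -m crank '[[[0,0,0,5],[0,0,0,10],[0,0,0,15],[0,0,0,20],[0,0,0,25],[0,0,0,30],[0,0,0,34],[0,0,0,38],[0,0,0,41],[0,0,0,41]]]' - -
```

```text
time_s: 5.15
tool_pos: [0.4509, -0.2687, 0.0657]
ee_rot: [0.993, -0.11, 0.013, 0.033]
ft_force: [0.3, -1.1, 1.9]
gripper_width: 0.0093
grip_force: 11.9
time_s: 5.98
tool_pos: [0.4506, -0.2688, 0.0656]
ee_rot: [0.893, -0.449, 0.024, 0.026]
ft_force: [-1.5, -1.9, 3.0]
gripper_width: 0.0088
grip_force: 12.0
```

```bash
python3 -m crank '[[[0,0,0,0],[0,0,0,0],[0,0,-20,0],[0,0,-50,-4],[0,0,-80,-11],[0,-20,-110,-18],[0,-45,-140,-25],[2,-70,-150,-32],[4,-90,-150,-39],[4,-106,-150,-46]]]' -0.2 -; python3 -m crank '[[[0,0,0,-7],[0,0,0,-14],[0,0,0,-21],[0,0,0,-28],[0,0,0,-35],[0,0,0,-42],[0,0,0,-49],[0,0,0,-56],[0,0,0,-63],[0,0,0,-70]]]' - -;  python3 -m crank '[[[0,0,0,-7],[0,0,0,-14],[0,0,0,-20.5],[0,0,0,-20.5],[0,0,0,-20.5],[0,0,0,-20.5],[0,0,0,-20.5],[0,0,0,-20.5],[0,0,0,-20.5],[0,0,0,-20.5]]]' - -
cat > look.py <<'E'
import sys
from workcell import arm,camera
from h import *
n=sys.argv[1]
o=arm.get_obs();c=camera("wrist");T=pose(o)@c["mount"];c["world_from_camera"]=T;c["obs"]=o
np.save(n+".npy",c,allow_pickle=True);cv2.imwrite(f"pics/{n}.png",c["pixels"]);print(o["joints"].round(3),o["tool_pos"].round(4),pose(o)[:3,:3].round(3).tolist())
E
python3 look.py w2; python3 - <<'E'
from h import *
c=np.load("w2.npy",allow_pickle=True).item();P=cloud(c);z=P[...,2];ok=c["depth"]>.05
d=np.hypot(P[...,0]-.533,P[...,1]+.226)<.085
m=ok&(z>.080)&(z<.105)&d;m[230:]=0
for k in(m,m&(c["pixels"].max(-1)<75)): print(cv2.minAreaRect((P[k][:,:2]*1000).astype(np.float32)),np.median(z[k]))
m=(z>.05)&(z<.072)&(np.hypot(P[...,0]-.452,P[...,1]+.272)<.05)&ok;m[230:]=0
print("lever",m.sum(),cv2.minAreaRect((P[m][:,:2]*1000).astype(np.float32)) if m.any() else 0)
E
```

```text
time_s: 6.82
tool_pos: [0.5373, -0.1969, 0.2133]
ee_rot: [0.998, -0.061, 0.012, 0.032]
ft_force: [0.2, -0.0, 1.0]
gripper_width: 0.0377
grip_force: 0.0
time_s: 7.65
tool_pos: [0.5351, -0.1974, 0.2116]
ee_rot: [0.852, 0.522, -0.01, 0.032]
ft_force: [-0.4, -0.1, 0.7]
gripper_width: 0.0375
grip_force: 0.0
time_s: 8.48
tool_pos: [0.5353, -0.198, 0.2121]
ee_rot: [0.748, 0.662, -0.015, 0.031]
ft_force: [0.3, 0.5, -0.0]
gripper_width: 0.0376
grip_force: 0.0
[-0.442  0.255  1.564 -0.054  1.28  -0.306] [ 0.5353 -0.198   0.2121] [[0.122, 0.992, 0.018], [0.991, -0.12, -0.066], [-0.063, 0.026, -0.998]]
((535.5299682617188, -200.869140625), (75.99003601074219, 15.895773887634277), 83.24819946289062) 0.09200763623282385
((533.37646484375, -211.44664001464844), (49.62770080566406, 12.159830093383789), 82.04885864257812) 0.09297255437928459
lever 0 0
```

View pics/w2.png

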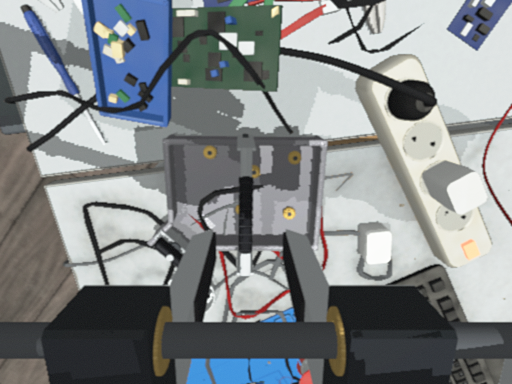

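```bash
python3 -m crank '[[[7,-4,18,0],[7,-4,36,0],[7,-4,54,0],[7,-4,72,0],[7,-4,90,0],[7,-4,105,0],[7,-4,117,0],[7,-4,124,0],[7,-4,127,0],[7,-4,127,0]]]' - - ; python3 -m crank '[[[0,0,0,0],[0,0,0,0],[0,0,0,0],[0,0,0,0],[0,0,-1,0],[0,0,-4,0],[0,0,-8,0],[0,0,-13,0],[0,0,-19,0],[0,0,-26,0]]]' -1 10; python3 -c "
from workcell import arm
o=arm.get_obs();print(o['moment'],o['joints'])"
```

```text
time_s: 9.37
tool_pos: [0.5342, -0.1989, 0.0844]
ee_rot: [0.748, 0.663, -0.015, 0.03]
ft_force: [-0.2, 0.2, -0.5]
gripper_width: 0.0376
grip_force: 0.0
time_s: 10.2
tool_pos: [0.5338, -0.1971, 0.1111]
ee_rot: [0.748, 0.663, -0.015, 0.03]
ft_force: [-1.1, -0.0, -3.1]
gripper_width: 0.012
grip_force: 10.0
[ 0.1345259  -0.03196894  0.02281913] [-0.44173048  0.33202514  1.720191   -0.06003944  1.04652361 -0.29158199]
```

```bash
python3 -m crank '[[[0,0,-8,0],[0,0,-16,0],[0,0,-26,0],[0,0,-38,0],[0,0,-52,0],[0,0,-66,0],[0,0,-80,0],[0,0,-90,0],[0,0,-95,0],[0,0,-95,0]]]' - -; python3 look.py w3; python3 - <<'E'
from workcell import camera
import cv2,numpy as np
c=camera("scene");t=camera("top");np.save("t3.npy",t,allow_pickle=True)
cv2.imwrite("pics/st3.png",np.hstack([cv2.resize(c["pixels"][100:250,150:350],(400,300)),cv2.resize(t["pixels"][120:270,140:340],(400,300))]))
E
```

```text
time_s: 11.03
tool_pos: [0.533, -0.1913, 0.2072]
ee_rot: [0.748, 0.663, -0.015, 0.032]
ft_force: [0.3, 0.0, -3.7]
gripper_width: 0.0117
grip_force: 10.0
[-0.433  0.25   1.583 -0.055  1.263 -0.296] [ 0.533  -0.1913  0.2072] [[0.122, 0.992, 0.02], [0.991, -0.12, -0.067], [-0.064, 0.028, -0.998]]
```

View pics/w3.png

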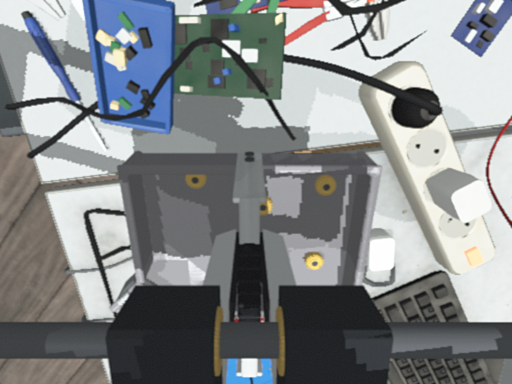

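View pics/st3.png

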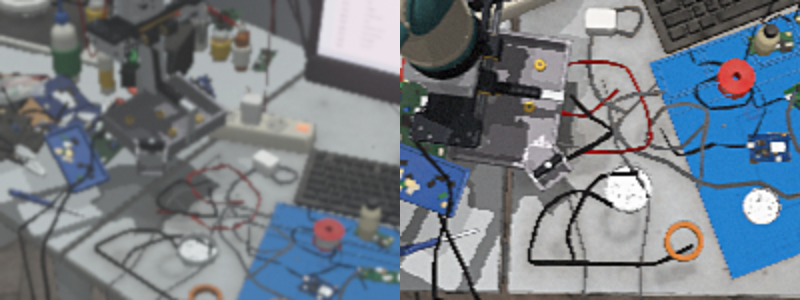

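Tote lifted off the desk level, shutter square across the spout, five nuts inside. Clamp harder and carry it to the free area on the right to tip it by overreach with the spout facing the robot.

```bash
python3 -m crank '[[[0,0,0,0],[-10,-4,-8,3],[-30,-12,-25,9],[-60,-25,-45,15],[-95,-40,-65,21],[-130,-55,-80,27],[-165,-70,-95,34],[-200,-84,-105,41],[-235,-98,-110,48],[-270,-112,-115,55]]]' - 45; python3 look.py w4
```

```text
time_s: 12.02
tool_pos: [0.3851, -0.4388, 0.3347]
ee_rot: [0.97, 0.239, 0.001, 0.034]
ft_force: [0.4, -0.9, -3.1]
gripper_width: 0.0119
grip_force: 45.0
[-0.954  0.214  1.32  -0.024  1.543  0.133] [ 0.3851 -0.4388  0.3347] [[0.885, 0.464, 0.018], [0.464, -0.883, -0.066], [-0.015, 0.066, -0.998]]
```

```bash
python3 -m crank '[[[-25,18,-4,6],[-57,42,-8,12],[-89,66,-12,18],[-121,90,-16,25],[-153,114,-20,32],[-185,137,-24,39],[-217,160,-28,45],[-250,184,-32,51],[-285,210,-36,58],[-322,237,-40,58]]]' - -; python3 -m crank '[[[29,29,0,0],[58,58,0,0],[87,87,0,0],[116,116,0,0],[145,145,0,0],[174,174,0,0],[203,203,0,0],[232,232,0,0],[261,261,0,0],[290,290,0,0]]]' - -;python3 look.py w5
```

```text
time_s: 12.9
tool_pos: [0.2146, -0.7902, 0.3935]
ee_rot: [0.965, -0.26, 0.017, 0.029]
ft_force: [0.3, -1.5, -1.9]
gripper_width: 0.0112
grip_force: 45.0
time_s: 13.73
tool_pos: [0.2432, -0.8929, 0.3127]
ee_rot: [0.965, -0.258, 0.027, 0.047]
ft_force: [0.2, 0.1, -3.3]
gripper_width: 0.0117
grip_force: 45.0
[-1.383  0.87   0.221  0.009  1.943  0.714] [ 0.2432 -0.8929  0.3127] [[0.866, -0.5, 0.028], [-0.495, -0.863, -0.104], [0.076, 0.076, -0.994]]
```

```bash
python3 -m crank '[[[22,22,-25,0],[44,44,-50,0],[66,66,-75,0],[88,88,-100,0],[110,110,-125,0],[132,132,-150,0],[154,154,-175,0],[176,176,-200,0],[198,198,-225,0],[220,220,-250,0]]]' - -;python3 look.py w6;  python3 -m crank '[[[29,29,-6,0],[58,58,-12,0],[87,87,-18,0],[116,116,-24,0],[145,145,-30,0],[174,174,-36,0],[203,203,-42,0],[232,232,-48,0],[261,261,-54,0],[290,290,-60,0]]]' - -;python3 look.py w7
```

```text
time_s: 14.62
tool_pos: [0.239, -0.8798, 0.3564]
ee_rot: [0.964, -0.258, 0.036, 0.062]
ft_force: [0.1, 0.3, -3.6]
gripper_width: 0.0119
grip_force: 45.0
[-1.386  0.821  0.221  0.012  1.955  0.712] [ 0.239  -0.8798  0.3564] [[0.865, -0.501, 0.038], [-0.492, -0.859, -0.139], [0.102, 0.102, -0.99]]
time_s: 15.5
tool_pos: [0.2507, -0.9249, 0.3095]
ee_rot: [0.962, -0.257, 0.046, 0.08]
ft_force: [0.1, 0.2, -3.7]
gripper_width: 0.0117
grip_force: 45.0
[-1.384  0.878  0.221  0.015  1.858  0.715] [ 0.2507 -0.9249  0.3095] [[0.863, -0.502, 0.048], [-0.488, -0.855, -0.177], [0.13, 0.13, -0.983]]
```

```bash
python3 -m crank '[[[25,25,-20,0],[50,50,-40,0],[75,75,-60,0],[100,100,-80,0],[125,125,-100,0],[150,150,-120,0],[175,175,-140,0],[200,200,-160,0],[225,225,-180,0],[250,250,-200,0]]]' - - >/dev/null;  python3 -m crank '[[[25,25,-20,0],[50,50,-40,0],[75,75,-60,0],[100,100,-80,0],[125,125,-100,0],[150,150,-120,0],[175,175,-140,0],[200,200,-160,0],[225,225,-180,0],[250,250,-200,0]]]' - -;python3 -m crank '[[[25,25,-20,0],[50,50,-40,0],[75,75,-60,0],[100,100,-80,0],[125,125,-100,0],[150,150,-120,0],[175,175,-140,0],[200,200,-160,0],[225,225,-180,0],[250,250,-200,0]]]' - -;python3 look.py w8
python3 - <<'E'
from h import *
c=np.load("w8.npy",allow_pickle=True).item();P=cloud(c)
im=c["pixels"];cv2.imwrite("pics/w8b.png",cv2.resize(im,(640,480)))
E
```

```text
time_s: 17.22
tool_pos: [0.2475, -0.9156, 0.376]
ee_rot: [0.958, -0.256, 0.066, 0.114]
ft_force: [-0.9, -0.1, -3.7]
gripper_width: 0.0118
grip_force: 45.0
time_s: 18.05
tool_pos: [0.2454, -0.9084, 0.4102]
ee_rot: [0.955, -0.255, 0.076, 0.132]
ft_force: [-0.3, -0.5, -3.1]
gripper_width: 0.0116
grip_force: 45.0
[-1.391  0.773  0.221  0.026  1.842  0.713] [ 0.2454 -0.9084  0.4102] [[0.858, -0.508, 0.079], [-0.468, -0.835, -0.29], [0.213, 0.212, -0.954]]
```

View pics/w8.png

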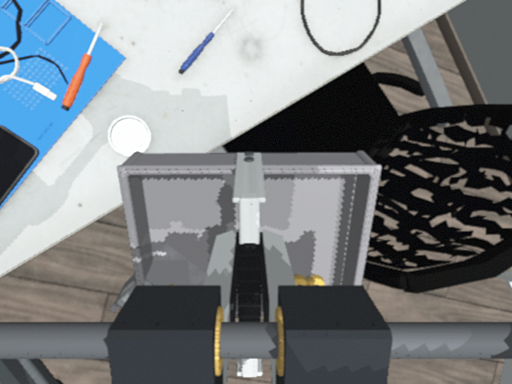

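```bash
cat > tilt.py <<'E'
import sys
from h import *
from workcell import arm,camera
# floor normal in tool frame from wrist view, tote axes in world
def floor(n):
    c=np.load(n+".npy",allow_pickle=True).item();M=np.linalg.inv(pose(c["obs"]))@c["world_from_camera"]
    P=cloud(c,M);m=np.zeros(c["depth"].shape,bool);m[190:250,155:225]=1;m[190:250,275:340]=1
    q=P[m&(c["depth"]>.05)]
    for _ in range(6):
        A=np.c_[q[:,:2],np.ones(len(q))];s=np.linalg.lstsq(A,q[:,2],rcond=None)[0];r=abs(A@s-q[:,2]);q=q[r<max(.003,np.median(r)*2)]
    nrm=np.array([s[0],s[1],-1]);nrm/=np.linalg.norm(nrm);return nrm,s,len(q),c["obs"]
if __name__=="__main__":
  for n in sys.argv[1:]:
    nrm,s,k,o=floor(n);Rt=pose(o)[:3,:3];u=Rt@nrm
    ex=-np.array([0,1,0.]);ex=Rt@ex;ex-=u*(u@ex);ex/=np.linalg.norm(ex);ey=np.cross(u,ex)
    print(n,k,"nrm tool",nrm.round(3),"floor z at tcp",s[2].round(4),"tilt",np.degrees(np.arccos(u[2])).round(1),"slope x,y deg down",np.degrees(np.arcsin(-ex[2])).round(1),np.degrees(np.arcsin(-ey[2])).round(1))
E
python3 tilt.py w3 w8
```

```text
w3 6429 nrm tool [-0.17  -0.001 -0.985] floor z at tcp 0.0755 tilt 6.4 slope x,y deg down 1.7 6.1
w8 6647 nrm tool [-0.169  0.003 -0.986] floor z at tcp 0.0754 tilt 25.2 slope x,y deg down 12.1 21.8
```

```bash
python3 -m crank '[[[25,25,-15,-6],[50,50,-30,-12],[75,75,-45,-19],[100,100,-60,-25],[125,125,-75,-25],[150,150,-90,-25],[175,175,-105,-25],[200,200,-120,-25],[225,225,-135,-25],[250,250,-150,-25]]]' - - >/dev/null;  for i in 1; do python3 -m crank '[[[12,33,-15,0],[24,66,-30,0],[36,99,-45,0],[48,132,-60,0],[60,165,-75,0],[72,198,-90,0],[84,231,-105,0],[96,264,-120,0],[108,297,-135,0],[120,330,-150,0]]]' - - >/dev/null; python3 -m crank '[[[12,33,-15,0],[24,66,-30,0],[36,99,-45,0],[48,132,-60,0],[60,165,-75,0],[72,198,-90,0],[84,231,-105,0],[96,264,-120,0],[108,297,-135,0],[120,330,-150,0]]]' - -; done; python3 look.py w9; python3 tilt.py w9
```

```text
time_s: 20.6
tool_pos: [0.2463, -0.9138, 0.4734]
ee_rot: [0.976, -0.042, 0.064, 0.203]
ft_force: [-0.1, 0.3, -4.9]
gripper_width: 0.0115
grip_force: 45.0
[-1.396  0.715  0.221  0.038  1.777  0.277] [ 0.2463 -0.9138  0.4734] [[0.988, -0.108, 0.109], [-0.056, -0.914, -0.402], [0.143, 0.391, -0.909]]
w9 6627 nrm tool [-0.171  0.003 -0.985] floor z at tcp 0.0755 tilt 29.2 slope x,y deg down 22.8 17.2
```

View pics/w9.png

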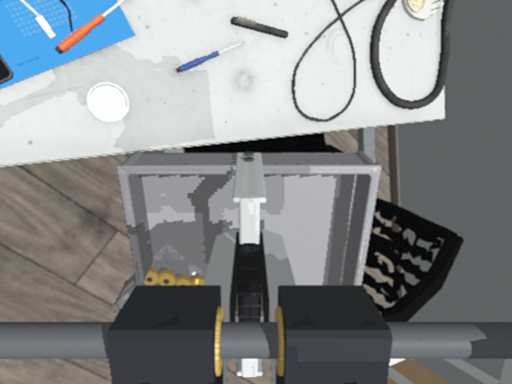

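The tray is tipped 29° towards the spout, and the nuts have come down to the spout corner at about (145–200, 278). Working out the nut positions in the tote frame and the move to the tin.

```bash
cat > plan.py <<'E'
import sys
from h import *
from tilt import floor
n=sys.argv[1];u,s,k,o=floor(n);c=np.load(n+".npy",allow_pickle=True).item()
ex=np.array([0,-1,0.]);ex-=u*(u@ex);ex/=np.linalg.norm(ex);ey=np.cross(u,ex)
B=np.c_[ex,ey,u]                      # tote axes in tool
t0=np.array([0,-.026,.011+abs(s[2]*u[2])]) # TCP in tote
Tw=pose(o);Ttool=np.eye(4);Ttool[:3,:3]=B;Ttool[:3,3]=-B@t0;T=Tw@Ttool
f=lambda p:(T@np.r_[np.array(p)/1000,1])[:3]
lip=f((87,67,11));print("tote axes",T[:3,:3].round(2).tolist(),"lip",lip.round(4),"lowest foot?",f((66,46,0)).round(3),"pin",f((75,55,56)).round(3))
P=cloud(c);h=cv2.cvtColor(c["pixels"],cv2.COLOR_BGR2HSV);m=cv2.inRange(h,(15,110,90),(35,255,255));m[295:]=0
q=(P-T[:3,3])@T[:3,:3]*1000
for l,st in enumerate(zip(*cv2.connectedComponentsWithStats(m)[2:])):
    if l and st[0][0] is not None: pass
nl,L,S,C=cv2.connectedComponentsWithStats(m)
for i in range(1,nl):
    if S[i,4]>25: print("nut px",C[i].round(),S[i],"tote mm",np.median(q[(L==i)&(c["depth"]>.05)],0).round(1),np.ptp(q[(L==i)&(c["depth"]>.05)],0).round(0))
tgt=np.array([.449,-.350,.060]);d=tgt-lip;print("world shift",d.round(4),"TCP to",(Tw[:3,3]+d).round(3),"tool shift mm",(Tw[:3,:3].T@d*1000).round(1))
E
python3 plan.py w9
```

```text
tote axes [[0.11, -0.96, -0.28], [0.92, -0.01, 0.4], [-0.39, -0.3, 0.87]] lip [ 0.1873 -0.8653  0.3472] lowest foot? [ 0.208 -0.889  0.352] pin [ 0.185 -0.858  0.395]
nut px [172. 279.] [145 269  59  17 610] tote mm [61.  42.  17.7] [ 68. 122. 154.]
world shift [ 0.2617  0.5153 -0.2872] TCP to [ 0.508 -0.398  0.186] tool shift mm [ 188.6 -611.7   82.6]
```

```bash
python3 -m crank '[[[2,-4,-2,0],[6,-13,-5,0],[12,-26,-9,0],[20,-43,-16,0],[30,-65,-23,0],[42,-91,-33,0],[55,-119,-43,0],[69,-149,-53,0],[82,-178,-64,0],[95,-207,-74,0]]]' - -; python3 -m crank '[[[14,-29,-10,0],[27,-58,-21,0],[40,-88,-32,0],[54,-117,-42,0],[68,-146,-52,0],[81,-175,-63,0],[94,-204,-74,0],[107,-231,-83,0],[117,-254,-91,0],[123,-266,-96,0]]]' - -; python3 -m crank '[[[0,0,0,0],[0,0,0,0],[0,0,0,0],[0,0,0,0],[0,0,0,0],[0,0,0,0],[0,0,0,0],[0,0,0,0],[0,0,0,0],[0,0,0,0]]]' - -; python3 look.py wa; python3 tilt.py wa; python3 plan.py wa
python3 - <<'E'
from workcell import camera
import cv2,numpy as np
c=camera("scene");t=camera("top");np.save("ta.npy",t,allow_pickle=True)
w=cv2.imread("pics/wa.png")[200:350,60:260]
cv2.imwrite("pics/sta.png",np.hstack([cv2.resize(w,(400,300)),cv2.resize(t["pixels"][120:270,180:380],(400,300))]))
E
```

```text
time_s: 21.48
tool_pos: [0.3551, -0.6984, 0.4737]
ee_rot: [0.976, -0.042, 0.065, 0.203]
ft_force: [0.0, -0.2, -3.4]
gripper_width: 0.0116
grip_force: 45.0
time_s: 22.32
tool_pos: [0.496, -0.4218, 0.4747]
ee_rot: [0.976, -0.041, 0.066, 0.202]
ft_force: [0.2, -0.2, -2.9]
gripper_width: 0.0118
grip_force: 45.0
time_s: 23.15
tool_pos: [0.4944, -0.4256, 0.4742]
ee_rot: [0.976, -0.042, 0.064, 0.203]
ft_force: [-0.2, -0.4, -2.7]
gripper_width: 0.0116
grip_force: 45.0
[-0.677  0.167  1.129 -0.249  1.493  0.956] [ 0.4944 -0.4256  0.4742] [[0.988, -0.109, 0.108], [-0.056, -0.914, -0.402], [0.143, 0.391, -0.909]]
wa 6593 nrm tool [-0.17   0.003 -0.985] floor z at tcp 0.0754 tilt 29.2 slope x,y deg down 22.8 17.2
tote axes [[0.11, -0.96, -0.28], [0.92, -0.01, 0.4], [-0.39, -0.3, 0.87]] lip [ 0.4354 -0.3771  0.3481] lowest foot? [ 0.456 -0.4    0.353] pin [ 0.433 -0.37   0.396]
nut px [172. 278.] [145 268  59  18 619] tote mm [61.1 41.6 17.6] [ 69. 122. 154.]
world shift [ 0.0136  0.0271 -0.2881] TCP to [ 0.508 -0.399  0.186] tool shift mm [ -29.3 -138.9  252.6]
```

View pics/sta.png

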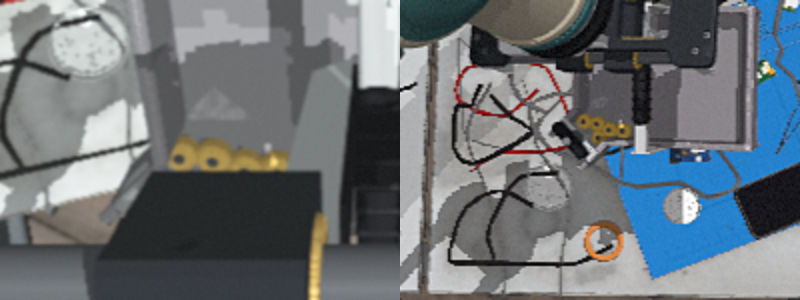

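The nuts (right panel, around (583–625, 121–138)) have bunched up at the spout corner. Checking each one's distance from the gathering point.

```bash
cat >> plan.py <<'E'
if len(sys.argv)>2:
    t=np.load(sys.argv[2]+".npy",allow_pickle=True).item();Q=(cloud(t)-T[:3,3])@T[:3,:3]*1000
    h=cv2.cvtColor(t["pixels"],cv2.COLOR_BGR2HSV);m=(cv2.inRange(h,(15,110,70),(35,255,255))>0)&(abs(Q[...,2]-17)<10)&(abs(Q[...,0])<90)&(abs(Q[...,1])<75)
    q=Q[m];print("nuts top",len(q),"x",np.percentile(q[:,0],[1,10,50,90,99]).round(),"y",np.percentile(q[:,1],[1,10,50,90,99]).round(),"z",np.median(q[:,2]))
    v,uu=np.where(m);im=t["pixels"][v.min()-15:v.max()+20,uu.min()-25:uu.max()+20];cv2.imwrite("pics/nuts.png",cv2.resize(im,None,fx=8,fy=8,interpolation=cv2.INTER_CUBIC)[:600,:800])
    # lever angle in tote frame
    k=(abs(Q[...,2]-60)<7)&(np.hypot(Q[...,0]-75,Q[...,1]-55)<26);r=Q[k];print("lever",len(r),r.mean(0),cv2.minAreaRect(r[:,:2].astype(np.float32)))
    i=np.argsort(np.hypot(q[:,0]-66,q[:,1]-46))[::-1];print("farthest",q[i[:5]].round(0).tolist())
E
python3 plan.py wa ta
```

```text
tote axes [[0.11, -0.96, -0.28], [0.92, -0.01, 0.4], [-0.39, -0.3, 0.87]] lip [ 0.4354 -0.3771  0.3481] lowest foot? [ 0.456 -0.4    0.353] pin [ 0.433 -0.37   0.396]
nut px [172. 278.] [145 268  59  18 619] tote mm [61.1 41.6 17.6] [ 69. 122. 154.]
world shift [ 0.0136  0.0271 -0.2881] TCP to [ 0.508 -0.399  0.186] tool shift mm [ -29.3 -138.9  252.6]
nuts top 191 x [34. 38. 61. 77. 83.] y [33. 37. 44. 53. 59.] z 16.99320106203475
lever 139 [72.49712676 52.68615338 61.41479855] ((73.9625244140625, 52.6121940612793), (9.109879493713379, 40.470733642578125), 45.64527130126953)
farthest [[33.0, 48.0, 15.0], [33.0, 47.0, 15.0], [34.0, 50.0, 17.0], [34.0, 47.0, 17.0], [34.0, 45.0, 17.0]]
```

View pics/nuts.png

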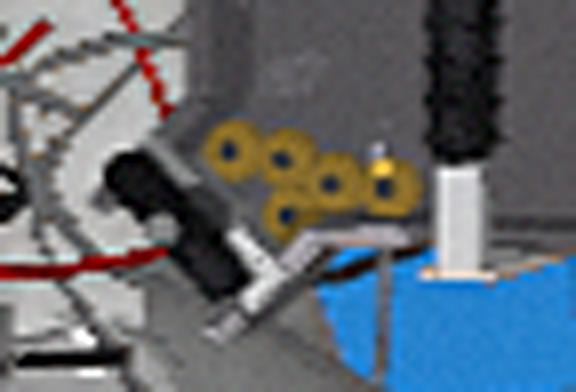

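All five nuts are in view at the corner, the farthest about 26 mm from the gathering point, and the lever is square across. Lower over the tin.

```bash
python3 -m crank '[[[-1,-4,8,0],[-2,-11,20,0],[-4,-21,38,0],[-7,-33,61,0],[-10,-49,89,0],[-13,-64,116,0],[-17,-79,144,0],[-20,-95,172,0],[-23,-108,196,0],[-25,-118,214,0]]]' - -; python3 -m crank '[[[-1,-5,9,0],[-2,-10,18,0],[-3,-14,26,0],[-4,-17,32,0],[-4,-19,36,0],[-4,-21,38,0],[-4,-21,39,0],[-4,-21,39,0],[-4,-21,39,0],[-4,-21,39,0]]]' - -; python3 look.py wb; python3 - <<'E'
from workcell import camera
import numpy as np
np.save("tb.npy",camera("top"),allow_pickle=True);np.save("sb.npy",camera("scene"),allow_pickle=True)
E
python3 tilt.py wb; python3 plan.py wb tb; python3 - <<'E'
import numpy as np,cv2
s=np.load("sb.npy",allow_pickle=True).item()["pixels"];t=np.load("tb.npy",allow_pickle=True).item()["pixels"]
cv2.imwrite("pics/fin.png",np.hstack([cv2.resize(t[140:260,190:310],(400,400)),cv2.resize(s[140:260,210:330],(400,400))]))
E
```

```text
time_s: 24.13
tool_pos: [0.5045, -0.4005, 0.226]
ee_rot: [0.977, -0.042, 0.063, 0.201]
ft_force: [0.2, -0.6, -3.2]
gripper_width: 0.0119
grip_force: 45.0
time_s: 24.97
tool_pos: [0.5087, -0.3988, 0.1864]
ee_rot: [0.976, -0.042, 0.065, 0.203]
ft_force: [0.2, -0.1, -3.4]
gripper_width: 0.0114
grip_force: 45.0
[-0.62   0.259  1.713 -0.356  0.861  1.229] [ 0.5087 -0.3988  0.1864] [[0.988, -0.109, 0.109], [-0.056, -0.914, -0.403], [0.144, 0.392, -0.909]]
wb 6655 nrm tool [-0.169  0.003 -0.986] floor z at tcp 0.0754 tilt 29.2 slope x,y deg down 22.9 17.2
tote axes [[0.11, -0.96, -0.28], [0.92, -0.01, 0.4], [-0.39, -0.3, 0.87]] lip [ 0.4497 -0.3503  0.0603] lowest foot? [ 0.471 -0.374  0.065] pin [ 0.447 -0.343  0.108]
nut px [368.  94.] [366  89   5  10  33] tote mm [-145.9  -67.  -199.7] [ 6. 10.  4.]
nut px [172. 278.] [145 268  59  18 625] tote mm [61.1 41.6 17.6] [ 69. 121. 154.]
world shift [-0.0007  0.0003 -0.0003] TCP to [ 0.508 -0.398  0.186] tool shift mm [-0.8 -0.3  0.1]
nuts top 97 x [35. 40. 60. 76. 81.] y [34. 37. 44. 53. 58.] z 16.470166296135403
lever 78 [72.23251007 52.45552135 60.78009328] ((73.52963256835938, 53.24106979370117), (10.490421295166016, 39.989662170410156), 42.57334899902344)
farthest [[33.0, 45.0, 17.0], [35.0, 47.0, 20.0], [35.0, 44.0, 20.0], [36.0, 42.0, 18.0], [36.0, 49.0, 18.0]]
```

View pics/fin.png

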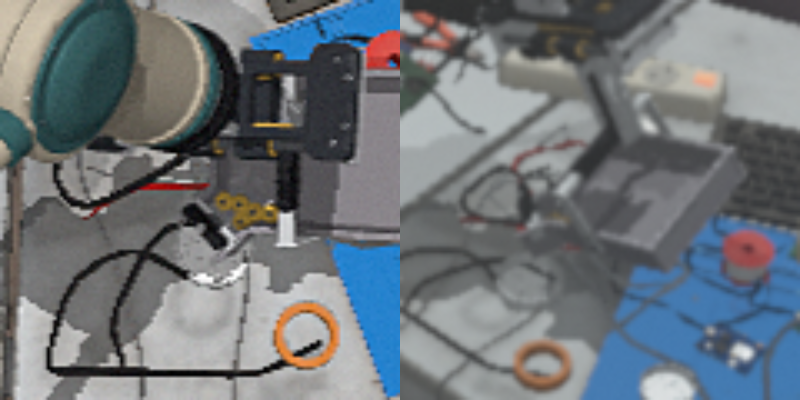

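The spout lip sits over the tin at about 60 mm height. The tote is still, tipped 29°, with the shutter shut and the nuts at the corner. Handing in.

```bash
python3 -m crank '[[[0,0,0,0],[0,0,0,0],[0,0,0,0],[0,0,0,0],[0,0,0,0],[0,0,0,0],[0,0,0,0],[0,0,0,0],[0,0,0,0],[0,0,0,0]]]' - - && python3 -c "
from workcell import arm
print(arm.finish_job())"
```

```text
time_s: 25.95
tool_pos: [0.5084, -0.3985, 0.1857]
ee_rot: [0.976, -0.042, 0.064, 0.203]
ft_force: [0.1, -0.1, -3.2]
gripper_width: 0.0114
grip_force: 45.0
the job is handed in; nothing more can be done
None
```

I handed the job in at 26 s, with no verdict shown: the tote is held still, tipped 29° towards the spout, shutter shut, all five nuts at the spout corner, and the lip over the middle of the tin about 6 cm above the desk.

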